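# Lever open the stuck lid of a water tester

## Task

The lid of the bench water tester is stuck shut and has to come open. Draw the locking bar out of the hasp and lay it in the two parking notches on the side of the tester, let go of it, then take the spatula, push its blade into the pry slot under the lid, lever the lid up with the blade and swing it back well past upright so that it stays open, and lay the spatula back in the notches of its rest. Only the spatula may touch the lid, never the gripper or arm, and the bottle, beaker and jar stay where they are.

Things in the scene. Friction and masses are not known exactly. Their poses are not given: they have to be found in the camera images.
- housing: Fixed grey water tester, a hollow box 140 (its x) x 160 (its y) x 100 mm high under a blue lid; origin: centre of its underside, z up. The front wall (display, buttons, hasp, pry slot) faces its own -x, at x = -70 mm. The lid's hinge axis runs along y at x = +70, z = 100 mm. The parking bracket stands out of the +y side to y = 156 mm.
- pry_slot (a point): Centre of the pry slot on the front wall's outer face, (-70, -52, 95) mm in the housing; the housing's axes. A window right under the lid, 40 mm wide (y), 10 mm high (housing z = 90 to 100), wall 5 mm thick, hollow behind; yellow mark under it. The blade goes in along +x.
- hasp (a point): Middle of the hasp, (-82, 15, 116) mm in the housing; the housing's axes. Two steel lugs on the front, each 8 mm thick, at y = -1 and +31 mm of the housing, x = -97 to -67, top at z = 132, with a 13 mm square bore along y centred on this point's x and z.
- park (a point): Where the bar's origin lies when it rests in both parking notches, (-30, 174, 105) mm in the housing; the housing's axes. The bracket has two uprights 8 mm thick at y = 106 and 150 mm of the housing, each with an open-topped notch for the bar, 16 mm wide, centred at x = -30, floor at z = 100, horns to z = 116 mm.
- bar: Loose steel locking bar, 0.08 kg, 10 mm square, along its own y from -84 mm (free end) to +12; red upright flag to grip: 12 mm thick (x), 24 wide (y = -12 to 12), z = +5 to +47 mm. Origin: on the bar's axis under the flag. It starts in the hasp over the lid's tongue, axes parallel to the housing's; it comes out along the housing's +y, by 75 mm or more.
- lid (a joint): Angle of the blue lid: 0 shut, 1.57 upright, 1.9 back against its stop. Plate 140 mm from hinge to front lip, 156 wide, 8 thick, underside at z = 100 mm of the housing when shut; a steel tongue 20 mm wide stands 22 mm out of the lip between the lugs. 0.15 kg; stiff hinge, stays where it is left; about 2 N upward at the lip lifts it.
- lid_lip (a point): Point on the lid's underside at its front lip, over the pry slot; turns with the lid, 140 mm from the hinge axis.
- spatula: Loose spatula, 0.09 kg: black handle 110 mm long (its x = -55 to +55), 14 wide (y), 16 tall (z), then a steel neck and a flat blade 24 wide, 3 thick, ending at x = +130 mm. Origin: the middle of the handle, on its axis; the blade lies in the plane z = 0.
- spatula_tip (a point): Middle of the blade's front edge, 130 mm from the spatula's origin along its +x.
- rest: White fixed spatula rest: foot 120 x 60 x 8 mm, two uprights 8 mm thick at x = -40 and +40 mm with open-topped notches 22 mm wide, floor at z = 44, horns to z = 58. Origin: centre of its underside. The spatula lies in it along its x, blade to +x, spatula origin at (0, 0, 52) mm; the gripper fits between the uprights.
- amber_bottle: Bystander: amber bottle, radius 27, height 105 mm, origin at the centre of its foot.
- beaker: Bystander: glass beaker, radius 33, height 85 mm, origin at the centre of its foot.
- white_jar: Bystander: white jar with a blue cap, radius 28, height 70 mm, origin at the centre of its foot.
There are look-alikes about, which are no part of the job. Leave any black, purple or yellow look-alike of the bar alone.

How it is judged (in metres and radians):
On the way, in this order (a step that is already met when the one before it is completed fails the run):
1. the bar is drawn clear of both lugs (y of bar in the frame of housing above 0.121 m).
2. the bar lies in both parking notches, let go, the lid still shut (x of bar in the frame of park between -0.008 and 0.008 m and y of bar in the frame of park between -0.012 and 0.012 m and z of bar in the frame of park between -0.005 and 0.005 m and angle between the y axis of bar and the y axis of housing, either way round below 0.15 rad and contact force between the fingers and bar below 0.1 N and value of joint lid below 0.05 rad), for 0.2 s.
3. the blade is in the pry slot, the lid still down (x of spatula_tip in the frame of pry_slot above 0.004 m and y of spatula_tip in the frame of pry_slot between -0.02 and 0.02 m and z of spatula_tip in the frame of pry_slot between -0.01 and 0.012 m and value of joint lid below 0.15 rad).
4. the blade, and nothing else, has lifted the lid (value of joint lid above 0.3 rad and contact force between spatula and lid above 0.1 N).
5. the lid is past upright (value of joint lid above 1.62 rad), for 0.1 s.
At the end, for the whole second after the job is handed in: Lid past upright (joint above 1.62 rad); bar in both parking notches (within 8 mm across, 12 along, 5 in height of the park point, 0.15 rad of the housing's y); spatula in both rest notches (within 25 mm along, 8 across, origin 46 to 58 mm up, 0.15 rad of the rest's x); both still (value of joint lid above 1.62 rad and x of bar in the frame of park between -0.008 and 0.008 m and y of bar in the frame of park between -0.012 and 0.012 m and z of bar in the frame of park between -0.005 and 0.005 m and angle between the y axis of bar and the y axis of housing, either way round below 0.15 rad and x of spatula in the frame of rest between -0.025 and 0.025 m and y of spatula in the frame of rest between -0.008 and 0.008 m and z of spatula in the frame of rest between 0.046 and 0.058 m and angle between the x axis of spatula and the x axis of rest, either way round below 0.15 rad and linear speed of each of bar, spatula below 0.02 m/s); the robot touches nothing.
It fails at once if the gripper or arm touches the lid (contact force between any of the fingers, the arm and lid above 0.5 N).
It fails at once if the amber bottle is shifted by more than 20 mm or tipped (distance of amber_bottle from where it was at the start of the episode above 0.02 m or angle between amber_bottle's own z axis and vertical above 0.35 rad).
It fails at once if the beaker is shifted by more than 20 mm or tipped (distance of beaker from where it was at the start of the episode above 0.02 m or angle between beaker's own z axis and vertical above 0.35 rad).
It fails at once if the white jar is shifted by more than 20 mm or tipped (distance of white_jar from where it was at the start of the episode above 0.02 m or angle between white_jar's own z axis and vertical above 0.35 rad).
It also fails if it takes over 72 s, if anything falls off the work surface, if the arm or the gripper's body presses on something with over 40 N, if the wrist force passes 120 N, or if a joint passes its speed limit or range.

## Robot

A 6-joint arm with a two-finger parallel gripper is mounted at the origin on the work surface. World frame = base frame: x ahead of the robot, y to its left, z up, the work surface at z = 0. Lengths are in mm, angles in rad, forces in N, time in s.
With the tool pointing down it reaches from about 275 to 750 mm from the base axis. Payload 10.2 kg.
Tool frame: the origin (TCP) lies between the finger pads; the fingertips stand 11 mm ahead of it and the grasp point (between the pads) lies 8 mm behind it; z points along the fingers, y is the line along which they close (so a half turn about z gives the same grasp; the last joint's range is limited). The gripper opens to 85 mm and grips with 20 to 120 N. Pads are 22 mm wide; open, the fingers measure 114 mm over their backs; the gripper's body (76 mm by 85 mm) begins 54 mm behind the grasp point. The pads swing forward as they close: fully open they stand 13 mm farther back than shut.
Start: joints at [0.963, 0.313, 1.498, -0, 1.331, -0.223], TCP at [197.084, 486.61, 242.294] pointing down, gripper open.
Joint ranges: [-2.94, 2.94], [-0.97, 2.17], [0.19, 2.56], [-1.23, 4.37], [0.02, 3.11], [-2.88, 2.88]. Speed limits (rad/s): [2.39, 2.39, 3.01, 3.14, 3.14, 3.14].

## Interface

Orientations are given as a unit quaternion [w, x, y, z].
In Python, from rig import sense, eyes, finish_job gives the robot as it stands.
- The arm moves only by the shell command python3 -m jog 'ROWS' [FORCE]. ROWS is JSON, a list of rows, each a list of 7 numbers: the shift along the tool's x, y, z in m, then the turn, a rotation vector about the tool's x, y, z in rad, then the finger opening in m, from 0 to 0.0854. In form: [[dx, dy, dz, rx, ry, rz, gripper], ...]. A call has 1 to 5 rows; each row shifts and turns the commanded pose from where the row before left it, along the tool's axes as they then stand; what a row does not reach is not made up. A row lasts 1/10 s, in which the tool goes at most 50 mm and 8.59 degrees, less where a joint would pass 70% of its speed; a pose out of reach is approached as far as the arm can. A call is refused whole if a number of a shift passes 0.05 or a number of a turn 0.15, either way. A call with a gripper value outside its range is refused whole. The fingers move at their own pace and stop on an object; FORCE is the grip in N (left out, the last holds). Time passes only in rows, so rows that do not move let the fingers close. It gives the time, the measured TCP pose, the force, the opening and the grip force at its end, in the units of the state.
- sense(): the state, without advancing time (a new reading comes with each control period).
- eyes.capture(name): name is "scene" or "top" or "wrist"; returns the picture (384x512x3 uint8, red, green, blue); there is no depth.
- eyes.calibration(name): a dict with "fx", "fy", "cx", "cy" (pixels), "cam_to_world" (4x4, takes a point from camera to world coordinates); the wrist camera has in their place "mount" (4x4, takes a point from camera to tool coordinates, whose origin is the TCP and whose axes are the flange's). Camera axes: x right, y down, z forward; pixel columns grow to the right and rows downward; lengths in mm; the calibration is good to about 2 mm. A picture is of the moment at which its call begins: read the wrist's pose just before it. calibration takes no time and is no camera call.
- finish_job(): hands the job in; it is judged then, once.
The state is a dict: "time_s": time; "joints": joint angles; "dq": joint speeds; "tau": joint torques, N m; "eef_pos": TCP position; "ee_rot": TCP orientation; "force": force on the tool from outside, world axes, zero at the start; "wrist_torque": the same for the moment, N m; "grip_width": opening from 0.0 (shut) to 1.0 (fully open); "grip_force": force on a finger pad.
Only numpy, scipy, OpenCV 4.12 (cv2) and the standard library are available. Lean on these libraries where they do the work, as an engineer would, in place of code of your own. Each camera call takes 0.05 s, during which the arm holds its last target. There are 200 camera calls.

## Working session

There is one attempt and no reset: what is moved stays moved. The work goes in short steps, Python scripts to look and compute and a shell command to move; the robot and the scene stay as the last step left them, time stands still between calls to the robot, and variables do not carry over. Pictures are saved under pics/ and viewed, at most 10 in all, crops included, and the job is handed in when it is done.

```bash
ls; mkdir -p pics; python3 - <<'E'
from rig import sense, eyes
import cv2,numpy as np
s=sense();print(s)
for n in("scene","top","wrist"):
    im=eyes.capture(n);cv2.imwrite(f"pics/{n}0.png",im[:,:,::-1]);print(n,eyes.calibration(n))
a=cv2.imread("pics/scene0.png");b=cv2.imread("pics/top0.png")
cv2.imwrite("pics/scene0b.png",cv2.resize(a,(800,600)));cv2.imwrite("pics/top0b.png",cv2.resize(b,(800,600)))
E
```

```text
pics
{'time_s': 0.0, 'joints': array([ 9.62617833e-01,  3.13445987e-01,  1.49842885e+00,  1.04543894e-05,
        1.33101424e+00, -2.23371286e-01]), 'dq': array([ 3.42654970e-04, -1.90832192e-04, -1.72925095e-04,  5.05812998e-04,
        4.07562805e-05,  1.45900181e-05]), 'tau': array([ 1.02178488e-03, -4.12259459e+01, -2.59745765e+01, -1.19302872e-04,
        4.13750735e-03,  2.26371685e-05]), 'eef_pos': array([196.92726266, 486.40466397, 241.74022282]), 'ee_rot': array([-2.66456342e-04,  1.91219878e-01,  9.81547013e-01, -5.90935934e-04]), 'force': array([ 0.21503139, -1.16088726, -0.32056893]), 'wrist_torque': array([ 0.0029264 , -0.0283479 , -0.01046149]), 'grip_force': 0.0, 'grip_width': 0.9998897179474513}
scene {'fx': 430.76818659374584, 'fy': 430.76818659374584, 'cx': 255.73143891578235, 'cy': 190.01052336977207, 'cam_to_world': array([[ 5.93021582e-01,  5.27300703e-01, -6.08505852e-01,
         1.31201140e+03],
       [ 8.05185815e-01, -3.87326673e-01,  4.49058851e-01,
        -5.24947876e+02],
       [ 1.09850094e-03, -7.56261870e-01, -6.54268123e-01,
         7.99635334e+02
[... 311 characters left out ...]
488e-01, -1.21827210e-02,  2.93254109e-03,
        -6.85391484e+00],
       [-7.80973980e-04, -1.72984203e-01, -9.84924289e-01,
         1.25668705e+03],
       [ 0.00000000e+00,  0.00000000e+00,  0.00000000e+00,
         1.00000000e+00]])}
wrist {'fx': 309.3293391798857, 'fy': 309.3293391798857, 'cx': 248.31885277788024, 'cy': 188.87038502102553, 'mount': array([[ 1.30330915e-03, -9.58805173e-01, -2.84061510e-01,
         7.24273220e+01],
       [ 9.99998950e-01,  1.42950330e-03, -2.36946490e-04,
         5.59950268e-01],
       [ 6.33252385e-04, -2.84060903e-01,  9.58806030e-01,
        -1.31736642e+02],
       [ 0.00000000e+00,  0.00000000e+00,  0.00000000e+00,
         1.00000000e+00]])}
```

View pics/scene0b.png

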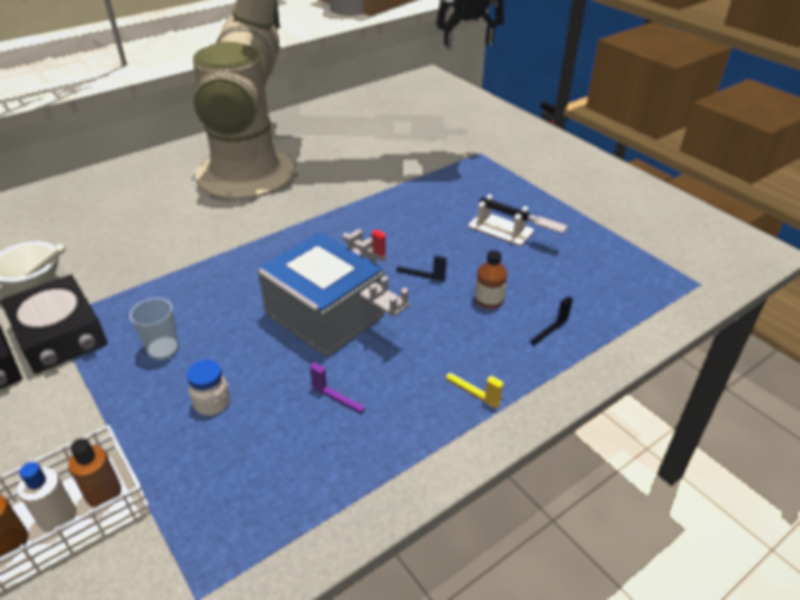

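View pics/top0b.png

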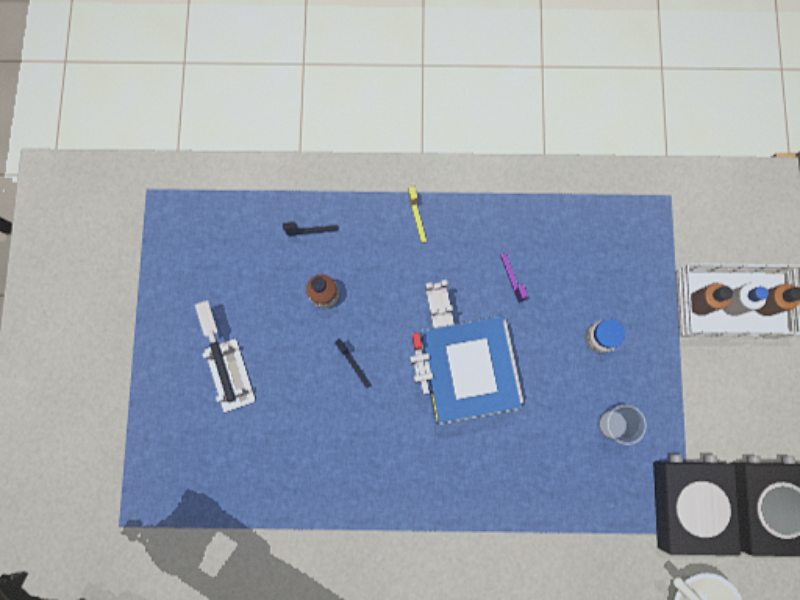

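The scene picture shows the tester mid-mat, the red bar flag at (378,243) and the spatula in its rest at (505,215). In the top view they are: flag (417,341), parking bracket (438,300), lid (478,370), spatula (222,360), bottle (322,290), beaker (622,425), jar (606,335).

Possible mix-ups for the bar are black (290,229), black (345,350), yellow (413,195) and purple (520,293). I choose the red flag at (417,341), which sits in the hasp. I'll check it with a close crop.

```bash
python3 - <<'E'
import cv2,numpy as np
b=cv2.imread("pics/top0.png")
# housing crop x 255..345,y170..275 ; rest crop x120..170,y185..270
h=cv2.resize(b[170:275,255:345],None,fx=5.5,fy=5.5,interpolation=cv2.INTER_CUBIC)
r=cv2.resize(b[185:270,118:168],None,fx=5.5,fy=5.5,interpolation=cv2.INTER_CUBIC)
o=np.zeros((600,790,3),np.uint8);o[:h.shape[0],:h.shape[1]]=h;o[:r.shape[0],510:510+r.shape[1]]=r
print(h.shape,r.shape);cv2.imwrite("pics/crop1.png",o)
E
```

```text
(578, 495, 3) (468, 275, 3)
```

View pics/crop1.png

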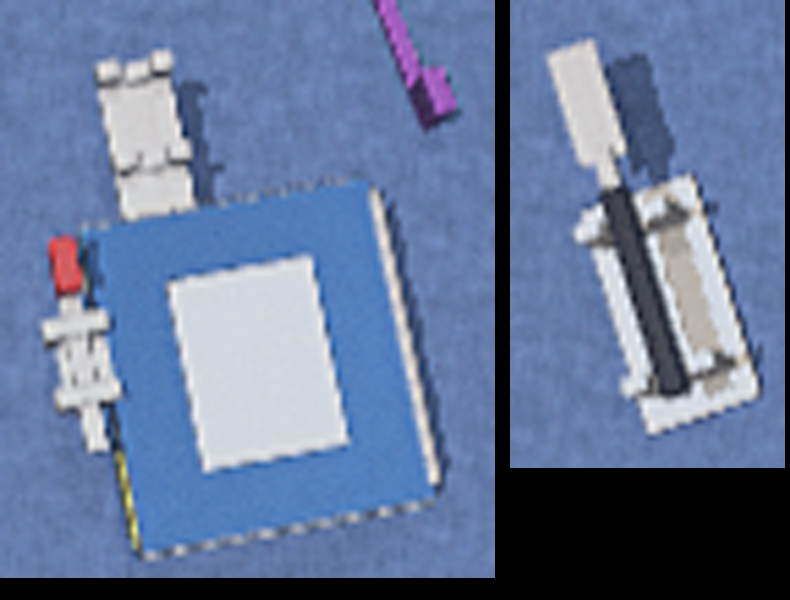

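The crop confirms the red flag at (65,262), with its bar through both lugs at (77,326) and (88,396). The bracket horns are at (135,68), and the handle runs from (612,195) to (674,388).

```bash
cat > h.py <<'E'
import numpy as np
from rig import sense, eyes
from scipy.spatial.transform import Rotation as R
from scipy.optimize import least_squares
def tool(s=None):
    s=s or sense();T=np.eye(4);q=s["ee_rot"];T[:3,:3]=R.from_quat(np.r_[q[1:],q[0]]).as_matrix();T[:3,3]=s["eef_pos"];return T
def cam(n,s=None):
    c=eyes.calibration(n);return c,(tool(s)@c["mount"] if n=="wrist" else c["cam_to_world"])
def proj(cT,P):
    c,T=cT;p=(np.atleast_2d(P)-T[:3,3])@T[:3,:3];return np.c_[c["fx"]*p[:,0]/p[:,2]+c["cx"],c["fy"]*p[:,1]/p[:,2]+c["cy"]]
def ray(cT,uv,z):
    c,T=cT;d=T[:3,:3]@[(uv[0]-c["cx"])/c["fx"],(uv[1]-c["cy"])/c["fy"],1];o=T[:3,3];return o+d*(z-o[2])/d[2]
def place(pose,P):
    x,y,a=pose;P=np.atleast_2d(np.array(P,float));return np.c_[x+P[:,0]*np.cos(a)-P[:,1]*np.sin(a),y+P[:,0]*np.sin(a)+P[:,1]*np.cos(a),P[:,2]]
def fit(cT,P,uv,x0):
    r=least_squares(lambda p:(proj(cT,place(p,P))-uv).ravel(),x0,x_scale=[10,10,.1],loss="soft_l1");return r.x,r.fun.reshape(-1,2).round(1)
E
python3 - <<'E'
from h import *
c=cam("top")
P=[(-70,78,108),(70,78,108),(70,-78,108),(-70,-78,108),(-82,-1,132),(-82,31,132),(-30,150,116),(-30,106,116)]
uv=np.array([(88,228),(370,183),(435,497),(142,552),(88,396),(77,326),(135,68),(152,165)])/5.5+[255,170]
p,f=fit(c,P,uv,[440,-80,-1.5]);print("housing",p,np.degrees(p[2]));print(f.tolist())
fl=ray(c,np.array((65,254))/5.5+[255,170],163);a=p[2];d=fl[:2]-p[:2];print("flag",fl,"in housing",d@[np.cos(a),np.sin(a)],d@[-np.sin(a),np.cos(a)])
P=[(55,0,60),(-55,0,60),(130,0,53.5)]
uv=(np.array([(612,195),(674,388),(572,47)])-[510,0])/5.5+[118,185]
q,f=fit(c,P,uv,[400,270,.2]);print("spat",q,f.tolist())
P=[(60,30,8),(60,-30,8),(-60,-30,8)]
uv=(np.array([(585,205),(693,175),(760,395)])-[510,0])/5.5+[118,185]
for u in uv: print(ray(c,u,8))
E
```

```text
housing [ 522.59098786 -112.5136221    -1.37888143] -79.00408620121144
[[-1.1, 0.4], [-0.2, -0.8], [0.3, 1.0], [0.1, 0.8], [0.1, -0.2], [-0.2, 0.1], [0.3, -0.2], [0.4, -1.7]]
flag [567.3385744  -20.35875632 163.        ] in housing -81.92786580213762 61.503581948331814
spat [5.17546518e+02 3.15286912e+02 3.51792544e-01] [[-0.2, -1.8], [0.3, 1.5], [-0.1, 0.0]]
[564.79729916 361.79021306   8.        ]
[581.08783459 306.82757381   8.        ]
[468.66964514 266.42087343   8.        ]
```

```bash
python3 -m jog '[[0,0,0,0,0,-0.144,0.05],[0,0,0,0,0,-0.144,0.05],[0,0,0,0,0,-0.144,0.05],[0,0,0,0,0,-0.145,0.05]]' >/dev/null
for i in 1 2; do python3 -m jog '[[-0.0205,-0.0437,0,0,0,0,0.05],[-0.0205,-0.0437,0,0,0,0,0.05],[-0.0205,-0.0437,0,0,0,0,0.05],[-0.0205,-0.0437,0,0,0,0,0.05],[-0.0205,-0.0437,0,0,0,0,0.05]]'>/dev/null; done
python3 -m jog '[[-0.0205,-0.0437,0,0,0,0,0.05],[-0.0205,-0.0437,0,0,0,0,0.05],[-0.0205,-0.0437,0,0,0,0,0.05],[0,0,0,0,0,0,0.05],[0,0,0,0,0,0,0.05]]'
python3 - <<'E'
from h import *
import cv2
s=sense();im=eyes.capture("wrist");cv2.imwrite("pics/w1.png",im[:,:,::-1]);print(tool(s).round(3))
c=cam("wrist",s);p=[522.59,-112.51,-1.3789]
cv2.imwrite("pics/w1b.png",cv2.resize(im[:,:,::-1],(768,576),interpolation=cv2.INTER_CUBIC))
P=dict(flag=(-82,61.5,163),lug31=(-82,31,132),lugm1=(-82,-1,132),corner=(-70,78,108),h150=(-30,150,116),h106=(-30,106,116))
for k,v in P.items(): print(k,(proj(c,place(p,v))*1.5).round())
E
```

```text
time_s: 2.05
eef_pos: [567.1, -20.6, 241.6]
ee_rot: [-0.001, -0.095, 0.995, 0.0]
force: [-0.5, 0.0, 0.1]
grip_width: 0.587
grip_force: 0.0
[[-9.82000e-01 -1.90000e-01 -1.00000e-03  5.67118e+02]
 [-1.90000e-01  9.82000e-01  1.00000e-03 -2.05880e+01]
 [ 1.00000e-03  1.00000e-03 -1.00000e+00  2.41583e+02]
 [ 0.00000e+00  0.00000e+00  0.00000e+00  1.00000e+00]]
flag [[372. 304.]]
lug31 [[372. 230.]]
lugm1 [[372. 167.]]
corner [[352. 300.]]
h150 [[289. 413.]]
h106 [[286. 348.]]
```

View pics/w1b.png

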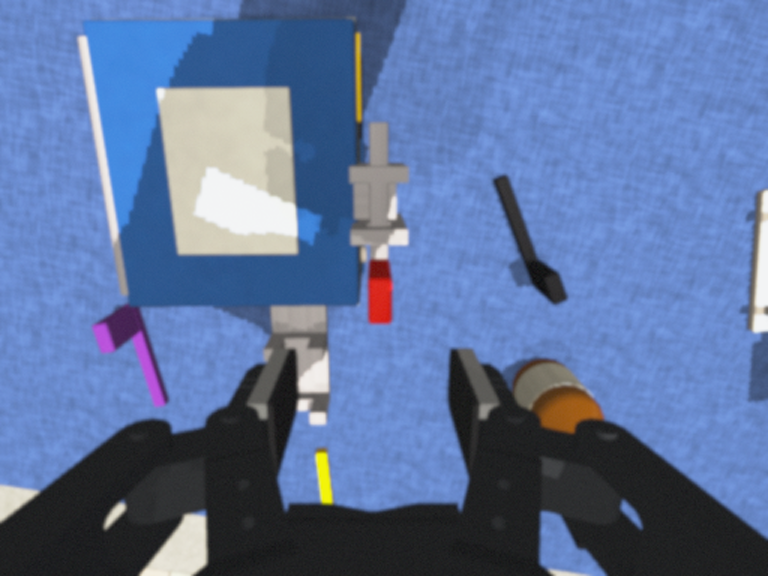

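The wrist view shows the flag's top face at (380,299), lug tops at about (378,238) and (378,174), lid corners at (360,304), (131,305), (83,22) and (354,18), and the gripper clear of everything.

```bash
python3 - <<'E'
from h import *
s=sense();c=cam("wrist",s)
P=[(-70,78,108),(70,78,108),(70,-78,108),(-70,-78,108),(-82,-1,132),(-82,31,132)]
uv=np.array([(360,304),(131,305),(83,22),(354,18),(378,174),(378,238)])/1.5
p,f=fit(c,P,uv,[522,-112,-1.38]);print(p,np.degrees(p[2]),f.tolist())
fl=ray(c,(380/1.5,299/1.5),163);T=tool(s)
print("flag",fl,"in tool",T[:3,:3].T@(fl-T[:3,3]))
a=p[2];d=fl[:2]-p[:2];print("in housing",d@[np.cos(a),np.sin(a)],d@[-np.sin(a),np.cos(a)])
E
```

```text
[ 526.47657871 -106.93355413   -1.36620399] -78.27772270987528 [[-0.1, 1.5], [-1.2, 2.5], [-1.7, -0.7], [0.1, -0.3], [1.0, 0.4], [1.2, -0.8]]
flag [564.03015574 -15.9941955  163.        ] in tool [ 1.94056705  4.09243041 78.94484262]
in housing -81.41303175795719 55.246324366780705
```

```bash
python3 -m jog '[[0.001,0.003,0.03,0,0,0,0.04],[0,0,0.027,0,0,0,0.04],[0,0,0,0,0,0,0.04],[0,0,0,0,0,0,0.04]]'
python3 - <<'E'
from h import *
import cv2
s=sense();im=eyes.capture("wrist");cv2.imwrite("pics/w2.png",im[:,:,::-1])
c=cam("wrist",s)
# auto: red top face
hsv=cv2.cvtColor(im,cv2.COLOR_RGB2HSV);m=((hsv[...,0]<8)|(hsv[...,0]>172))&(hsv[...,1]>150)&(hsv[...,2]>60)
m=m.astype(np.uint8);n,l,st,ce=cv2.connectedComponentsWithStats(m);print(st[1:][st[1:,4]>40])
o=cv2.resize(im[:,120:400,::-1],(800,600) if 0 else None,fx=1.55,fy=1.55,interpolation=cv2.INTER_CUBIC);cv2.imwrite("pics/w2b.png",o)
E
```

```text
time_s: 2.5
eef_pos: [565.6, -16.5, 186.4]
ee_rot: [0.0, -0.097, 0.995, -0.0]
force: [-0.4, -0.7, 1.0]
grip_width: 0.472
grip_force: 0.0
[[ 237  194   20   58 1060]]
```

View pics/w2b.png

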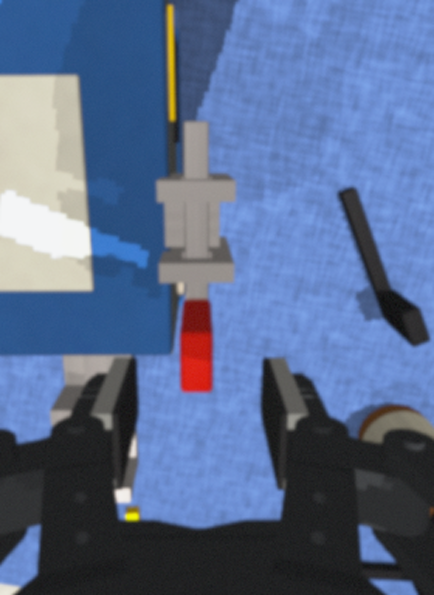

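The flag's top face is at crop (196,362), midway between the fingers (136 and 263). The sides are aligned with the image axes, so the yaw is right to about 1°.

```bash
python3 - <<'E'
from h import *
s=sense();c=cam("wrist",s);T=tool(s)
def pr(u,v,z):
    w=ray(c,(u/1.55+120,v/1.55),z);print(w.round(1),"tool",(T[:3,:3].T@(w-T[:3,3])).round(1));return w
fl=pr(196,362,163);pr(196,391,163);pr(196,333,163)
P=[(-70,78,108),(-82-15,-1+4,132),(-82+15,-1-4,132),(-82-15,31+4,132),(-82+15,35,132),(-67,-5,132),(-97,-5,132)]
uv=np.array([(172,354),(234,201),(157,181),(234,278),(159,281),(157,179),(234,179)])/1.55+[120,0]
p,f=fit(c,P,uv,[524,-110,-1.37]);print(p,f.tolist())
a=p[2];d=fl[:2]-p[:2];print("in housing",d@[np.cos(a),np.sin(a)],d@[-np.sin(a),np.cos(a)])
E
```

```text
[565.7 -17.4 163. ] tool [ 0.5 -0.5 24. ]
[576.9 -15.3 163. ] tool [-10.9  -0.5  24. ]
[554.9 -19.5 163. ] tool [11.5 -0.5 24. ]
[ 526.83089888 -108.89975754   -1.37024398] [[0.1, 0.6], [0.5, -0.5], [-0.6, -1.1], [-0.3, 1.7], [0.1, 0.0], [-0.6, 0.2], [0.7, -0.1]]
in housing -81.87376643732604 56.33096972063808
```

```bash
python3 -m jog '[[0,-0.0005,0.024,0,0,0,0.04],[0,0,0.024,0,0,0,0.04],[0,0,0,0,0,0,0.04],[0,0,0,0,0,0,0]]' 60; python3 -m jog '[[0,0,0,0,0,0,0],[0,0,0,0,0,0,0],[0,0,0,0,0,0,0],[0,0,0,0,0,0,0],[0,0,0,0,0,0,0]]'
```

```text
time_s: 2.95
eef_pos: [566.4, -17.8, 139.0]
ee_rot: [0.001, -0.096, 0.995, -0.0]
force: [-0.1, -0.0, -0.2]
grip_width: 0.313
grip_force: 0.0
time_s: 3.45
eef_pos: [566.7, -18.0, 139.3]
ee_rot: [0.002, -0.096, 0.995, -0.001]
force: [0.1, 0.9, 6.1]
grip_width: 0.13
grip_force: 61.1
```

```bash
python3 -m jog '[[-0.01,0,0,0,0,0,0],[-0.015,0,0,0,0,0,0],[-0.015,0,0,0,0,0,0]]'; python3 -m jog '[[-0.025,0,0,0,0,0,0],[-0.025,0,0,0,0,0,0],[-0.025,0,0,0,0,0,0],[0,0,0,0,0,0,0]]'
```

```text
time_s: 3.75
eef_pos: [605.4, -10.4, 138.8]
ee_rot: [0.0, -0.096, 0.995, -0.0]
force: [-3.6, -0.6, 4.3]
grip_width: 0.127
grip_force: 60.9
time_s: 4.15
eef_pos: [680.3, 4.6, 137.3]
ee_rot: [0.001, -0.096, 0.995, -0.0]
force: [0.1, 0.1, -0.5]
grip_width: 0.131
grip_force: 60.0
```

```bash
python3 -m jog '[[0,0,-0.024,0,0,0,0],[0,-0.025,0,0,0,0,0],[0,-0.025,0,0,0,0,0],[0,0,0,0,0,0,0],[0,0,0,0,0,0,0]]'
python3 - <<'E'
from h import *
import cv2
s=sense();im=eyes.capture("wrist");c=cam("wrist",s);T=tool(s)
cv2.imwrite("pics/w3.png",im[:,:,::-1])
cv2.imwrite("pics/w3b.png",cv2.resize(im[120:384,150:350,::-1],None,fx=2.25,fy=2.25,interpolation=cv2.INTER_CUBIC))
for p in ([526.8,-108.9,-1.3702],[522.6,-112.5,-1.3789]):
    w=place(p,(-30,174,105))[0];print("park",w,"tool",(T[:3,:3].T@(w-T[:3,3])).round(1),proj(c,place(p,[(-30,150,116),(-30,106,116)])).round(1).tolist())
E
```

```text
time_s: 4.65
eef_pos: [687.8, -45.1, 161.6]
ee_rot: [-0.0, -0.096, 0.995, 0.0]
force: [-0.5, 1.2, -0.7]
grip_width: 0.129
grip_force: 59.9
park [691.33332806 -44.83141209 105.        ] tool [-3.5 -0.4 56.6] [[246.5, 187.6], [245.8, 111.7]]
park [687.68449102 -49.86525865 105.        ] tool [ 1.  -4.6 56.6] [[239.7, 180.2], [239.1, 103.2]]
```

View pics/w3b.png

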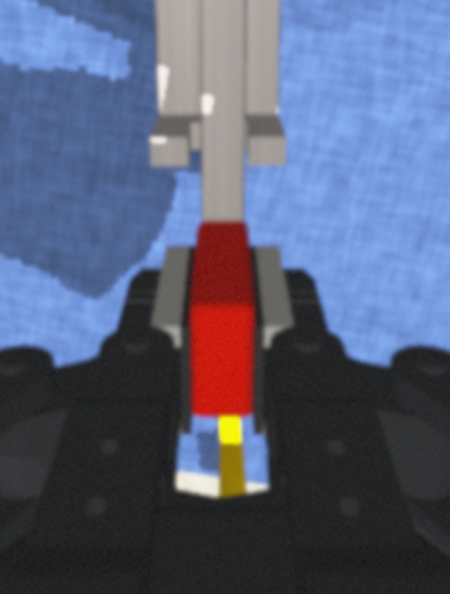

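The bar is lined up with the notch: the horns at crop (150–190) and (248–286) give centre 219, and the bar is at 223, higher up. The upright's row agrees with the wrist-based housing pose, so I shift 3.5 mm outward and lower.

```bash
python3 -m jog '[[-0.0035,0,0.012,0,0,0,0],[0,0,0.01,0,0,0,0],[0,0,0.005,0,0,0,0],[0,0,0,0,0,0,0]]'; python3 -m jog '[[0,0,0.003,0,0,0,0],[0,0,0.002,0,0,0,0],[0,0,0,0,0,0,0]]'
```

```text
time_s: 5.1
eef_pos: [691.1, -43.9, 132.8]
ee_rot: [-0.001, -0.096, 0.995, 0.0]
force: [0.1, 0.6, -0.0]
grip_width: 0.129
grip_force: 59.9
time_s: 5.4
eef_pos: [691.8, -44.3, 129.9]
ee_rot: [0.0, -0.096, 0.995, -0.0]
force: [-0.1, 0.8, 1.2]
grip_width: 0.132
grip_force: 60.3
```

```bash
python3 -m jog '[[0,0,0.0015,0,0,0,0],[0,0,0,0,0,0,0],[0,0,0,0,0,0,0.03],[0,0,0,0,0,0,0.03],[0,0,0,0,0,0,0.03]]'; python3 -m jog '[[0,0,0,0,0,0,0.03],[0,0,-0.025,0,0,0,0.03],[0,0,-0.04,0,0,0,0.03],[0,0,-0.04,0,0,0,0.03],[0,0,0,0,0,0,0.05]]'
python3 - <<'E'
from h import *
import cv2
s=sense();im=eyes.capture("wrist");c=cam("wrist",s)
p=[526.8,-108.9,-1.3702]
a=cv2.resize(im[100:300,150:350,::-1],None,fx=2,fy=2,interpolation=cv2.INTER_CUBIC)
im2=eyes.capture("top");b=cv2.resize(im2[170:275,255:345,::-1],None,fx=3.8,fy=3.8,interpolation=cv2.INTER_CUBIC)
o=np.zeros((400,760,3),np.uint8);o[:,:400]=a;o[:399,410:410+342]=b[:399];cv2.imwrite("pics/w4b.png",o)
print(((proj(c,place(p,[(-30,174,152),(-30,150,116),(-30,106,116)]))-[150,100])*2).round(1).tolist())
E
```

```text
time_s: 5.9
eef_pos: [691.5, -44.3, 127.5]
ee_rot: [-0.0, -0.096, 0.995, 0.0]
force: [0.1, 0.2, -0.4]
grip_width: 0.354
grip_force: 0.0
time_s: 6.4
eef_pos: [693.2, -44.6, 239.4]
ee_rot: [0.005, -0.096, 0.995, -0.002]
force: [0.6, 0.2, 0.4]
grip_width: 0.506
grip_force: 0.0
[[196.8, 189.5], [196.7, 107.7], [195.9, -2.6]]
```

View pics/w4b.png

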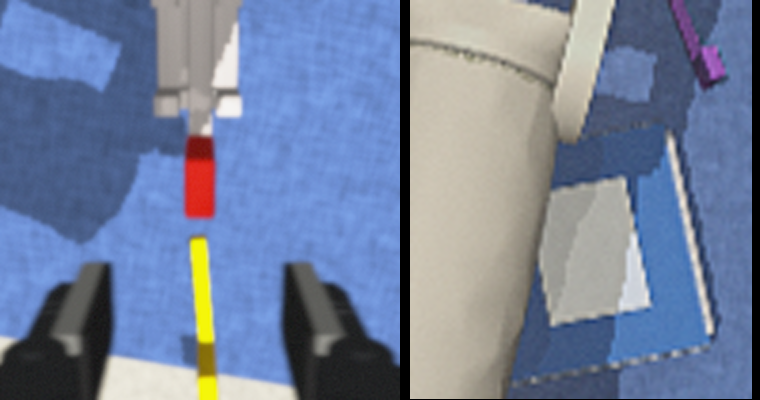

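The flag stands upright at (200,189), where I predicted it, with the bar between the horns, so it is parked. Next is the spatula.

```bash
python3 -m jog '[[0.0114,0.0431,0,0,0,0,0.06],[0.0114,0.0431,0,0,0,0,0.06],[0.0114,0.0431,0,0,0,0,0.06],[0.0114,0.0431,0,0,0,0,0.06],[0.0114,0.0431,0,0,0,0,0.06]]'>/dev/null; python3 -m jog '[[0.0114,0.0431,0,0,0,0,0.06],[0.0114,0.0431,0,0,0,0,0.06],[0.0114,0.0431,0,0,0,0,0.06],[0.0114,0.0431,0,0,0,0,0.06],[0,0,0,0,0,-0.08,0.06]]'>/dev/null; python3 -m jog '[[0,0,0.045,0,0,-0.08,0.06],[0,0,0.045,0,0,0,0.06],[0,0,0,0,0,0,0.06],[0,0,0,0,0,0,0.06]]'
python3 - <<'E'
from h import *
import cv2
s=sense();im=eyes.capture("wrist");c=cam("wrist",s)
q=[518,317,.3518]
cv2.imwrite("pics/w5b.png",cv2.resize(im[:,100:400,::-1],None,fx=1.55,fy=1.55,interpolation=cv2.INTER_CUBIC))
print(((proj(c,place(q,[(55,0,60),(0,0,60),(-55,0,60),(130,0,53.5)]))-[100,0])*1.55).round(1).tolist())
E
```

```text
time_s: 7.9
eef_pos: [516.8, 316.8, 143.0]
ee_rot: [-0.001, -0.175, 0.985, -0.0]
force: [0.6, -0.0, 0.8]
grip_width: 0.702
grip_force: 0.0
[[228.4, 415.8], [228.4, 312.7], [228.5, 194.4], [228.3, 527.9]]
```

View pics/w5b.png

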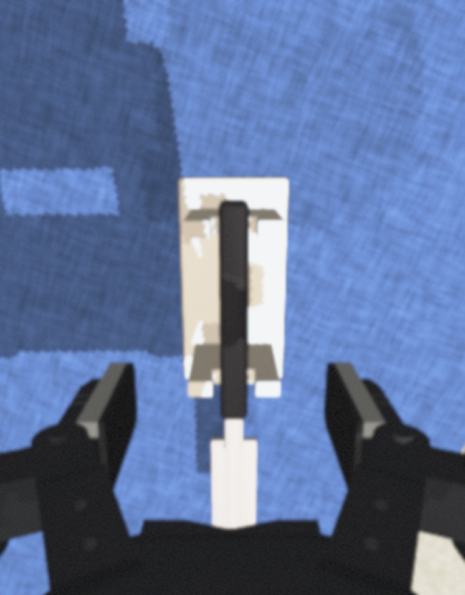

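The handle runs from (233,202) to (233,418), the blade front is near row 527, and it is parallel to the tool. It needs about +2 mm in tool y and −3 mm in tool x.

```bash
python3 -m jog '[[-0.003,0.002,0.033,0,0,0,0.06],[0,0,0.033,0,0,0,0.05],[0,0,0.032,0,0,0,0.05],[0,0,0,0,0,0,0.05],[0,0,0,0,0,0,0]]' 100; python3 -m jog '[[0,0,0,0,0,0,0],[0,0,0,0,0,0,0],[0,0,0,0,0,0,0],[0,0,0,0,0,0,0],[0,0,0,0,0,0,0]]';python3 -m jog '[[0,0,0,0,0,0,0],[0,0,0,0,0,0,0]]'
```

```text
time_s: 8.45
eef_pos: [520.1, 320.2, 47.2]
ee_rot: [0.001, -0.175, 0.985, 0.0]
force: [0.3, 0.8, -0.4]
grip_width: 0.429
grip_force: 0.0
time_s: 8.95
eef_pos: [520.2, 320.3, 47.7]
ee_rot: [0.002, -0.175, 0.985, 0.0]
force: [0.0, -0.7, 6.8]
grip_width: 0.139
grip_force: 97.8
time_s: 9.15
eef_pos: [520.2, 320.3, 47.7]
ee_rot: [0.002, -0.175, 0.985, 0.0]
force: [-1.2, 0.1, 7.0]
grip_width: 0.142
grip_force: 97.8
```

```bash
python3 -m jog '[[0,0,-0.01,0,0,0,0],[0,0,-0.04,0,0,0,0],[0,0,-0.05,0,0,0,0],[0,0,-0.05,0,0,0,0]]'; python3 -m jog '[[0.0314,-0.032,0,0,0,0,0],[0.0314,-0.032,0,0,0,0,0],[0.0314,-0.032,0,0,0,0,0],[0.0314,-0.032,0,0,0,0,0],[0.0314,-0.032,0,0,0,0,0]]'
python3 -m jog '[[0,0,0,0,0,0.1435,0],[0,0,0,0,0,0.1435,0],[0,0,0,0,0,0.1435,0],[0,0,0,0,0,0.1435,0],[0,0,0,0,0,0.1435,0]]';python3 -m jog '[[0,0,0,0,0,0.1435,0],[0,0,0,0,0,0.1435,0],[0,0,0,0,0,0.1435,0],[0,0,0,0,0,0.1435,0],[0,0,0,0,0,0.1435,0]]'; python3 -m jog '[[0,0,0,0,0,0.1435,0],[0,0,0,0,0,0.1435,0],[0,0,0,0,0,0,0],[0,0,0,0,0,0,0]]'
python3 - <<'E'
from h import *
import cv2
s=sense();T=tool(s);print(T.round(4))
p=[526.8,-108.9,-1.3702]
o=place(p,(-240,-52,0))[0]-T[:3,3];print("to preinsert tool",T[:3,:3].T@o, "yaw err",np.degrees(np.arctan2(T[1,0],T[0,0]))-101.5)
a=cv2.resize(eyes.capture("top")[150:330,200:370,::-1],None,fx=2.3,fy=2.3,interpolation=cv2.INTER_CUBIC)
b=eyes.capture("wrist")[:,60:450,::-1]
z=np.zeros((420,790,3),np.uint8);z[:a.shape[0],:a.shape[1]]=a;z[:384,400:790]=b;cv2.imwrite("pics/p6.png",z)
c=cam("top");org=T[:3,3]+[0,0,4.3];print([((proj(c,org-T[:3,0]*k)-[200,150])*2.3).round(1).tolist() for k in (60,100,130)])
E
```

```text
time_s: 9.55
eef_pos: [518.6, 319.6, 197.9]
ee_rot: [0.0, -0.175, 0.985, 0.0]
force: [0.9, -0.1, -1.1]
grip_width: 0.142
grip_force: 97.7
time_s: 10.05
eef_pos: [425.8, 114.1, 196.0]
ee_rot: [0.001, -0.175, 0.984, -0.0]
force: [1.0, -1.1, -0.5]
grip_width: 0.137
grip_force: 97.7
time_s: 10.55
eef_pos: [426.8, 115.4, 196.1]
ee_rot: [0.001, 0.185, 0.983, 0.0]
force: [-0.5, 1.1, -0.3]
grip_width: 0.141
grip_force: 97.8
time_s: 11.05
eef_pos: [426.8, 115.5, 196.0]
ee_rot: [0.001, 0.518, 0.855, 0.0]
force: [0.5, 0.7, -2.5]
grip_width: 0.142
grip_force: 97.8
time_s: 11.45
eef_pos: [426.8, 115.5, 195.5]
ee_rot: [0.0, 0.631, 0.776, 0.0]
force: [-0.4, -1.0, -0.5]
grip_width: 0.142
grip_force: 97.8
[[-2.034000e-01  9.791000e-01  1.200000e-03  4.268365e+02]
 [ 9.791000e-01  2.034000e-01  0.000000e+00  1.154585e+02]
 [-2.000000e-04  1.200000e-03 -1.000000e+00  1.955410e+02]
 [ 0.000000e+00  0.000000e+00  0.000000e+00  1.000000e+00]]
to preinsert tool [  0.26039819   1.02234391 195.54228418] yaw err 0.2377667359716753
[[[77.9, 270.8]], [[116.2, 263.3]], [[144.8, 257.6]]]
```

View pics/p6.png

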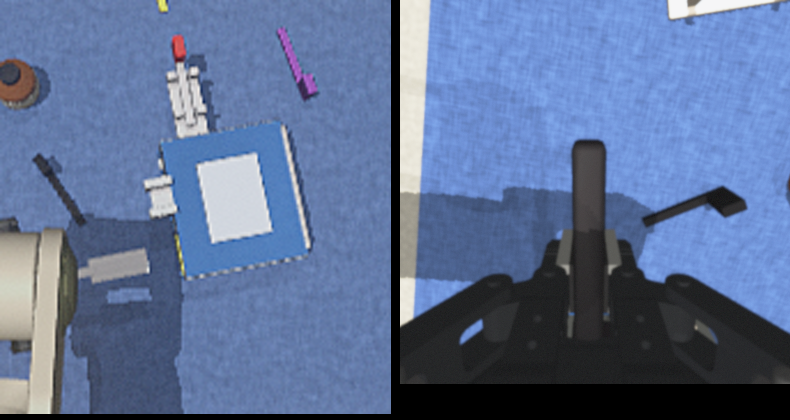

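The blade tip is at (149,261). The offset from my prediction equals the top camera's known bias, so the grip is straight. The bar is parked at (179,48). Next I lower to slot height.

```bash
python3 -m jog '[[0,0.001,0.04,0,0,0,0],[0,0,0.04,0,0,0,0],[0,0,0.0248,0,0,0,0],[0,0,0,0,0,0,0],[0,0,0,0,0,0,0]]'
python3 - <<'E'
from h import *
import cv2
s=sense();T=tool(s);p=[526.8,-108.9,-1.3702]
print(T[:3,3],"to preinsert",(T[:3,:3].T@(place(p,(-240,-52,90.7))[0]-T[:3,3])).round(2))
im=eyes.capture("scene");c=cam("scene");org=T[:3,3]+[0,0,4.3]
a=cv2.resize(im[130:230,140:260,::-1],None,fx=6,fy=6,interpolation=cv2.INTER_CUBIC);cv2.imwrite("pics/s7.png",a)
print([((proj(c,org-T[:3,0]*k)-[140,130])*6).round(1).tolist() for k in (60,90,130)])
print(((proj(c,place(p,[(-70,-78,108),(-70,78,108),(-97,-5,132)]))-[140,130])*6).round(1).tolist())
E
```

```text
time_s: 12.05
eef_pos: [428.2, 115.6, 90.8]
ee_rot: [0.0, 0.632, 0.775, 0.0]
force: [0.0, -0.8, -0.2]
grip_width: 0.141
grip_force: 97.9
[428.21809274 115.64707853  90.83104921] to preinsert [ 0.31 -0.14  0.13]
[[[592.7, 45.9]], [[549.3, 72.1]], [[489.6, 108.1]]]
[[386.9, 100.0], [632.8, 240.3], [538.2, 93.5]]
```

View pics/s7.png

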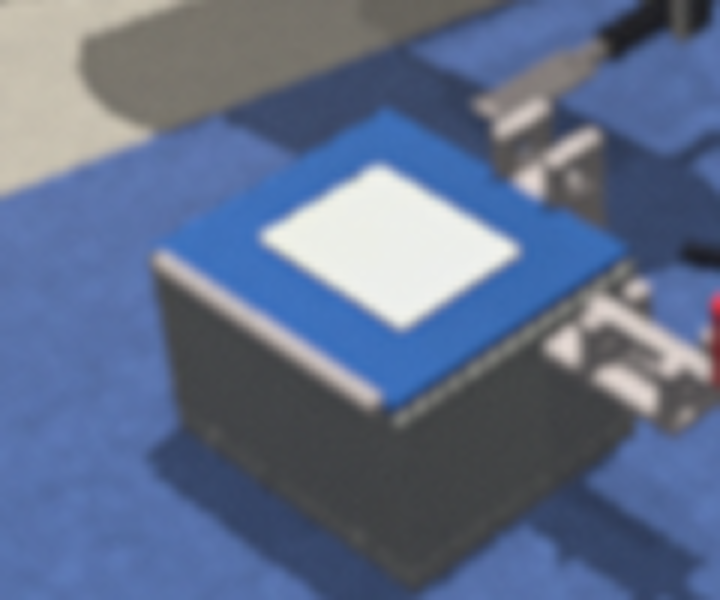

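The blade is level: its tip is near (487,108) against a prediction of (490,108), and its neck is on the predicted line. I'll insert, watching the force.

```bash
python3 -m jog '[[-0.015,0,0.0005,0,0,0,0],[-0.015,0,0,0,0,0,0],[-0.006,0,0,0,0,0,0],[0,0,0,0,0,0,0]]'; python3 -m jog '[[-0.005,0,0,0,0,0,0],[-0.004,0,0,0,0,0,0],[0,0,0,0,0,0,0]]';python3 -m jog '[[-0.004,0,0,0,0,0,0],[-0.003,0,0,0,0,0,0],[0,0,0,0,0,0,0]]'
```

```text
time_s: 12.5
eef_pos: [435.6, 80.0, 90.6]
ee_rot: [0.001, 0.633, 0.774, 0.001]
force: [-0.9, 0.3, -0.9]
grip_width: 0.14
grip_force: 97.9
time_s: 12.8
eef_pos: [436.8, 71.4, 89.6]
ee_rot: [0.0, 0.633, 0.774, 0.0]
force: [0.3, -0.2, -0.4]
grip_width: 0.141
grip_force: 97.9
time_s: 13.1
eef_pos: [438.2, 64.4, 89.5]
ee_rot: [0.0, 0.633, 0.774, -0.0]
force: [-0.5, 0.1, -0.4]
grip_width: 0.139
grip_force: 97.9
```

```bash
python3 -m jog '[[-0.005,0,0,0,0,0,0],[-0.005,0,0,0,0,0,0],[-0.003,0,0,0,0,0,0],[0,0,0,0,0,0,0]]'; python3 -m jog '[[0,0,-0.0025,0,0,0,0],[0,0,-0.0025,0,0,0,0],[0,0,-0.003,0,0,0,0],[0,0,-0.003,0,0,0,0],[0,0,0,0,0,0,0]]'
```

```text
time_s: 13.5
eef_pos: [440.8, 51.5, 89.5]
ee_rot: [0.0, 0.633, 0.774, 0.0]
force: [-0.2, 0.8, -2.5]
grip_width: 0.141
grip_force: 97.9
time_s: 14.0
eef_pos: [440.7, 52.0, 100.8]
ee_rot: [0.0, 0.633, 0.774, 0.0]
force: [0.1, -1.2, -2.4]
grip_width: 0.14
grip_force: 97.6
```

```bash
python3 -m jog '[[-0.0005,0,-0.006,0,0,0,0],[-0.0017,0,-0.0113,0,0,0,0],[-0.0028,0,-0.0112,0,0,0,0],[-0.004,0,-0.0108,0,0,0,0],[-0.005,0,-0.0103,0,0,0,0]]'; python3 - <<'E'
from h import *
import cv2
im=eyes.capture("scene");cv2.imwrite("pics/s8.png",im[:,:,::-1])
hsv=cv2.cvtColor(im,cv2.COLOR_RGB2HSV)
c=cam("scene");p=[526.8,-108.9,-1.3702]
# white label front edge / lid front corners predicted for theta
for th in (0,.3,.5,.7):
    print(th,proj(c,place(p,[(70-140*np.cos(th),-78,100+140*np.sin(th)),(70-140*np.cos(th),78,100+140*np.sin(th))])).round().tolist())
g=im[120:200:4,150:260:4].astype(int);lab=(g.min(2)>170)
for r in lab: print(''.join('#' if x else '.' for x in r))
E
```

```text
time_s: 14.5
eef_pos: [443.5, 38.0, 151.3]
ee_rot: [0.0, 0.633, 0.774, 0.0]
force: [-1.5, 1.3, -2.2]
grip_width: 0.143
grip_force: 97.7
0 [[205.0, 149.0], [246.0, 172.0]]
0.3 [[202.0, 138.0], [244.0, 161.0]]
0.5 [[198.0, 131.0], [240.0, 154.0]]
0.7 [[193.0, 126.0], [236.0, 150.0]]
...###......................
............................
............................
............................
............................
..................##........
..................#.........
...........###..............
####.......####.......#.....
#.........#######...........
.........#########..........
........#########...........
.........#######............
..........######............
............###.............
.............#..............
........................#...
.....................#...##.
.......................#....
........................#...
```

The label has risen about 10 px and the force is −2 N, so the lid is following the blade.

```bash
python3 -m jog '[[-0.006,0,-0.0098,0,0,0,0],[-0.0069,0,-0.0092,0,0,0,0],[-0.0079,0,-0.0084,0,0,0,0],[-0.0086,0,-0.0076,0,0,0,0],[-0.0094,0,-0.0067,0,0,0,0]]';python3 -m jog '[[-0.0099,0,-0.0057,0,0,0,0],[-0.0105,0,-0.0047,0,0,0,0],[-0.0109,0,-0.0036,0,0,0,0],[-0.0113,0,-0.0025,0,0,0,0]]';python3 -m jog '[[-0.0114,0,-0.0014,0,0,0,0],[-0.0115,0,-0.0003,0,0,0,0],[-0.0114,0,0.001,0,0,0,0],[-0.0113,0,0.002,0,0,0,0],[0,0,0,0,0,0,0]]'
python3 - <<'E'
from h import *
s=sense();T=tool(s);p=[526.8,-108.9,-1.3702];d=T[:3,3]-T[:3,0]*130;a=p[2];e=d[:2]-p[:2]
x=e@[np.cos(a),np.sin(a)];z=d[2]+4.3;print("tip",x,e@[-np.sin(a),np.cos(a)],z,"theta",np.pi/2+np.arctan2(x-70,z-100))
im=eyes.capture("scene")
g=im[60:200:4,120:280:4].astype(int)
for r in g: print(''.join('#' if x.min()>170 else 'B' if x[2]>x[0]+70 and x[2]>130 else '.' for x in r))
E
```

```text
time_s: 15.05
eef_pos: [451.4, -0.6, 192.5]
ee_rot: [0.0, 0.633, 0.774, 0.0]
force: [-0.5, 1.6, -2.5]
grip_width: 0.141
grip_force: 97.8
time_s: 15.45
eef_pos: [459.9, -42.6, 208.6]
ee_rot: [0.0, 0.633, 0.774, -0.0]
force: [-0.8, 1.3, -1.6]
grip_width: 0.143
grip_force: 97.9
time_s: 15.95
eef_pos: [469.1, -87.6, 206.6]
ee_rot: [0.0, 0.633, 0.774, -0.0]
force: [-0.0, -0.1, -1.4]
grip_width: 0.137
grip_force: 97.9
tip 97.64505052584832 -52.415560564208015 210.92650787643322 theta 1.815040281285396
...............................#########
..............................#.########
..............................##########
..............................##########
.......................#################
.......................#################
.......................#################
.##...................##################
###.........................############
####........................############
#............................###########
#............................###########
#............................###########
.............................#########.B
.............................######.BBBB
...........................#####..BBBBBB
..........................####.BBBBBBBBB
..........................#.BBBBBBBBBBBB
##########................BBBBBBBBBBBBBB
######....................BBBBBBBBBBBBBB
#####..BB.................BBBBBBBBBBBBBB
####.....B.#..............BBBBBBBBBBBBBB
####....................BB.#.BBBBBBBBBBB
#####............BBB..BBBB.....BBBBBBBBB
########......B..B.......B..#..BBBBBBBBB
######.........BB..............BBBBBBBBB
####.BBB.......................BBBBBBBBB
#..BBBBB.......................BBBBBBBBB
BBBBBBBBB.......................BB....B.
BBBBBBBBB.............#..........BBB....
BBBBBBBBB..............##.....#..BB..BB.
BBBBBBBBB................##....##BB...BB
BBBBBBBBB...................#....#....BB
BBBBBBBBB.............##......##......BB
BBBBBBBBB.............#.........#.....BB
```

```bash
python3 -m jog '[[0,0,0,0,0,0,0],[0.02,0,0,0,0,0,0],[0.04,0,0,0,0,0,0],[0.045,0,0,0,0,0,0],[0.048,0,0,0,0,0,0]]';python3 -m jog '[[0.047,0,0,0,0,0,0],[0,0,0,0,0,-0.1435,0],[0,0,0,0,0,-0.1435,0],[0,0,0,0,0,-0.1435,0],[0,0,0,0,0,-0.1435,0]]' >/dev/null
python3 -m jog '[[0,0,0,0,0,-0.1435,0],[0,0,0,0,0,-0.1435,0],[0,0,0,0,0,-0.1435,0],[0,0,0,0,0,-0.1435,0]]' >/dev/null;python3 -m jog '[[0,0,0,0,0,-0.1435,0],[0,0,0,0,0,-0.1435,0],[0,0,0,0,0,-0.1435,0],[0,0,0,0,0,-0.1435,0],[0,0,0,0,0,0,0]]'
python3 - <<'E'
from h import *
T=tool();print("phi",np.degrees(np.arctan2(T[1,0],T[0,0])),"to rest",(T[:3,:3].T@([520.2,320.3,47.7]-T[:3,3])).round(2))
E
```

```text
time_s: 16.5
eef_pos: [437.8, 65.2, 207.2]
ee_rot: [0.0, 0.633, 0.774, 0.0]
force: [0.3, 0.3, -0.6]
grip_width: 0.144
grip_force: 97.9
time_s: 17.9
eef_pos: [428.8, 110.1, 207.1]
ee_rot: [0.0, -0.176, 0.984, -0.0]
force: [-0.2, -0.1, -0.8]
grip_width: 0.139
grip_force: 97.9
phi -159.7051725869907 to rest [-158.59  165.51  159.45]
```

```bash
python3 -m jog '[[-0.0317,0.0331,0,0,0,0,0],[-0.0317,0.0331,0,0,0,0,0],[-0.0317,0.0331,0,0,0,0,0],[-0.0317,0.0331,0,0,0,0,0],[-0.0317,0.0331,0,0,0,0,0]]'>/dev/null;python3 -m jog '[[0,0,0.04,0,0,0,0],[0,0,0.04,0,0,0,0],[0,0,0.04,0,0,0,0],[0,0,0,0,0,0,0],[0,0,0,0,0,0,0]]'
python3 - <<'E'
from h import *
T=tool();print("to rest",(T[:3,:3].T@([520.2,320.3,47.7]-T[:3,3])).round(2))
E
```

```text
time_s: 18.9
eef_pos: [520.9, 320.1, 88.1]
ee_rot: [0.0, -0.174, 0.985, 0.0]
force: [0.7, 0.2, -0.2]
grip_width: 0.142
grip_force: 98.0
to rest [ 0.6   0.47 40.39]
```

```bash
python3 -m jog '[[0.0006,0.0005,0.015,0,0,0,0],[0,0,0.012,0,0,0,0],[0,0,0.007,0,0,0,0],[0,0,0.003,0,0,0,0],[0,0,0,0,0,0,0]]';python3 -m jog '[[0,0,0.0015,0,0,0,0],[0,0,0.001,0,0,0,0],[0,0,0,0,0,0,0]]'
```

```text
time_s: 19.4
eef_pos: [520.1, 320.0, 50.3]
ee_rot: [0.0, -0.175, 0.985, 0.0]
force: [0.3, 0.7, -0.3]
grip_width: 0.142
grip_force: 98.0
time_s: 19.7
eef_pos: [520.1, 320.1, 47.9]
ee_rot: [0.0, -0.175, 0.985, 0.0]
force: [-0.3, 0.1, 0.7]
grip_width: 0.142
grip_force: 98.2
```

```bash
python3 -m jog '[[0,0,0.001,0,0,0,0],[0,0,0,0,0,0,0.03],[0,0,0,0,0,0,0.05],[0,0,0,0,0,0,0.05],[0,0,0,0,0,0,0.05]]';python3 -m jog '[[0,0,-0.03,0,0,0,0.05],[0,0,-0.04,0,0,0,0.05],[0.003,-0.002,-0.026,0,0,0,0.06],[0,0,0,0,0,0,0.06],[0,0,0,0,0,0,0.06]]'
python3 - <<'E'
from h import *
import cv2
im=eyes.capture("wrist");a=cv2.resize(im[:,100:400,::-1],None,fx=1.55,fy=1.55,interpolation=cv2.INTER_CUBIC);b=cv2.imread("pics/w5b.png")
for n,g in(("before",b),("after",a)):
    m=(g[150:360].max(2)<75)
    for r in (205,230,270,310,345):
        c=np.where(g[r,170:300].max(1)<80)[0]+170
        print(n,r,(c.min(),c.max()) if len(c) else None,end=' ')
    col=np.where(g[150:440,233].max(1)<80)[0]+150;print("rows",col.min(),col.max())
t=eyes.capture("top");b=cv2.imread("pics/top0.png")[:,:,::-1]
g=t[170:280:3,250:400:3].astype(int)
for r in g: print(''.join('R' if x[0]>150 and x[1]<80 else '#' if x.min()>170 else 'B' if x[2]>x[0]+90 and x[2]>150 else '.' for x in r))
E
```

```text
time_s: 20.2
eef_pos: [519.8, 320.0, 46.4]
ee_rot: [-0.0, -0.175, 0.985, 0.0]
force: [-1.0, 0.7, 0.3]
grip_width: 0.584
grip_force: 0.0
time_s: 20.7
eef_pos: [517.7, 317.1, 142.4]
ee_rot: [0.0, -0.175, 0.985, 0.0]
force: [-0.2, 0.0, -0.8]
grip_width: 0.701
grip_force: 0.0
before 205 (np.int64(221), np.int64(245)) before 230 (np.int64(221), np.int64(246)) before 270 (np.int64(221), np.int64(246)) before 310 (np.int64(222), np.int64(245)) before 345 (np.int64(221), np.int64(246)) rows 202 416
after 205 (np.int64(221), np.int64(247)) after 230 (np.int64(222), np.int64(247)) after 270 (np.int64(222), np.int64(247)) after 310 (np.int64(222), np.int64(246)) after 345 (np.int64(221), np.int64(247)) rows 199 413
..................................................
..........R.......................................
..................................................
.........#.#......................................
........####......................................
..........##......................................
........#####.....................................
........###.#................
[... 800 characters left out ...]
....#.###.#...........B..............
.....####..##.##.#######..#.......................
........B#..#.##.##..####...........B.............
.........#..##..###..#.##..#........B.............
............#..#..#.#####...........B.............
............##.##.#.##.##..#........B.............
............##.##.#...###.........................
............##...###..#...........................
..........#..#..##.....#..........................
..........#......###..............................
............#.....................................
..................................................
..................................................
...............................................#..
```

```bash
python3 - <<'E'
from h import *
import cv2
c=cam("top");p=[522.6,-112.5,-1.3789]
for th in (1.57,1.65,1.75,1.8,1.9):
    L=lambda y:(70-140*np.cos(th)+8*np.sin(th),y,100+140*np.sin(th)+8*np.cos(th))
    print(th,proj(c,place(p,[L(78),L(-78)])).round(1).tolist())
t=eyes.capture("top");cv2.imwrite("pics/top9.png",t[:,:,::-1])
for r in (200,225,245): print(r,[tuple(int(v) for v in x) for x in t[r,338:366:2]])
E
```

```text
1.57 [[333.1, 193.0], [347.3, 259.3]]
1.65 [[337.7, 192.3], [352.0, 258.4]]
1.75 [[343.3, 191.5], [357.6, 257.4]]
1.8 [[345.9, 191.1], [360.3, 256.9]]
1.9 [[351.0, 190.5], [365.5, 255.9]]
200 [(48, 71, 106), (46, 69, 106), (50, 71, 111), (49, 70, 104), (89, 138, 201), (69, 108, 166), (104, 128, 177), (102, 124, 171), (101, 123, 172), (94, 120, 165), (96, 118, 167), (102, 127, 171), (105, 127, 173), (108, 132, 179)]
225 [(43, 67, 102), (46, 67, 103), (47, 69, 107), (48, 71, 107), (48, 70, 106), (43, 68, 103), (47, 65, 102), (82, 125, 189), (55, 75, 115), (95, 121, 168), (108, 131, 180), (101, 127, 173), (94, 116, 164), (98, 121, 169)]
245 [(48, 69, 107), (45, 68, 103), (51, 72, 108), (54, 74, 110), (47, 71, 104), (47, 69, 108), (51, 71, 107), (54, 73, 111), (43, 69, 104), (75, 125, 189), (78, 117, 176), (105, 127, 175), (94, 115, 161), (101, 126, 172)]
```

```bash
python3 -m jog '[[0,0,-0.04,0,0,0,0.06],[0,0,-0.04,0,0,0,0.06],[0,0,0,0,0,0,0.06],[0,0,0,0,0,0,0.06]]'; python3 -c "
from rig import finish_job
print(finish_job())"
```

```text
time_s: 21.25
eef_pos: [517.7, 317.1, 222.0]
ee_rot: [-0.0, -0.175, 0.985, -0.0]
force: [-0.4, -0.0, -0.6]
grip_width: 0.704
grip_force: 0.0
the job is handed in; nothing more can be done
None
```

I handed the job in at 21 s without getting a verdict back; by my last measurements the bar is parked, the lid stands open at about 1.8 rad, and the spatula is back in its rest.

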